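# Sound the post bore of an easel foot with a depth gauge

### The job

Take the depth gauge out of its plywood holder and measure the wide blind bore in the wooden easel foot: set the gauge's crossbar flat on the wood over the bore, gently push the rod down through it by its handle until the rod bottoms out, without ramming it, and keep it pressed against the bottom for a good second. Then let go and leave the gauge standing there, crossbar flat on the wood and rod on the bottom, so that the depth can be read off. Leave everything else where it is.

Things in the scene. Friction and masses are not known exactly. Their poses are not given: they have to be found in the camera images.
- gauge: The depth gauge: a loose steel crossbar (its stop), 90 mm long (along its y), 26 mm wide (x), 12 mm thick (plus a 4 mm high, 25 mm wide collar round the rod), with an upright round rod sliding through its centre along z. Origin: centre of the crossbar's flat underside. Mass in all about 0.26 kg (bar 0.10, rod with handle 0.16; varies by a third). At the start it stands in the holder, crossbar lying on the holder's top, rod hanging into the holder's hole.
- rod (a joint): How far the rod sticks out below the crossbar's underside (m): about 0.012 to 0.022 at the start, at most 0.066; grows as the rod is pushed down. The rod is 16 mm thick, its tip tapers to 10 mm over the last 6 mm. It slides stiffly, with about 4 N of friction, and stays where it is left, so bar and rod are carried together by the handle.
- handle_top (a point): Centre of the flat top of the grey handle on the rod's upper end, 125 mm above the rod's tip. The handle is a flat block 60 mm long (along the gauge's y, like the crossbar), 22 mm thick (along x) and 40 mm high.
- holder: Plywood holder block fixed to the table, 110 (x) x 80 (y) x 45 mm high, with one upright hole in its centre, 25 mm in diameter, 40 mm deep. Origin: centre of its underside.
- foot: Wooden easel foot fixed to the table, 170 (its x) x 70 (y) x 80 mm high, any yaw. Origin: centre of its underside. In its top are three blind holes in a row along x: the wide bore, 21 mm in diameter, at x = +45 mm, and two narrow 11 mm dowel holes at x = -15 and -55 mm (the rod does not fit those).
- foot_hole0 (a point): Centre of the mouth of the wide bore, in the foot's top face (80 mm above the table), z up. The bore's depth is not known beforehand: somewhere between 27 and 56 mm. It is deeper than the rod sticks out at the start, so the crossbar lands on the wood first and the rod must then be pushed down through it.
- disc (a joint): How far the thin cork disc at the bottom of the wide bore is pressed down (m): 0 untouched, 0.0015 fully down. It gives way under 1.2 N and is then solid. About 12 N of push on the handle (4 N of it the rod's own friction) is plenty to feel the bottom; more than 45 N would dent the wood.
- tape: Cardboard tape roll lying flat, 90 mm outer diameter, 25 mm high. Bystander, origin at its underside centre: not to be moved.
- paint_a: Paint bottle, 52 mm diameter, 120 mm high. Bystander, origin at its underside centre: not to be moved.
- paint_b: Paint bottle, 52 mm diameter, 130 mm high. Bystander, origin at its underside centre: not to be moved.
- paint_c: Glass jar, 60 mm diameter, 100 mm high. Bystander, origin at its underside centre: not to be moved.
- canvas_a: Small painted canvas lying flat, 130 x 100 x 15 mm. Bystander, origin at its underside centre: not to be moved.
- canvas_b: Small painted canvas lying flat, 130 x 100 x 15 mm. Bystander, origin at its underside centre: not to be moved.
- brush: Flat brush lying down, 180 mm long. Bystander, origin at its underside centre: not to be moved.
Things that resemble listed ones, but are neither listed nor needed, are in the scene too. Several things look just like the foot: the one meant starts farthest to the robot's right. What is shaped like the holder but turquoise is not meant.

How it is judged:
By the outcome, as a careful person would: the job done as asked, in the order asked, and still so for the second after the job is handed in, with the robot touching nothing.
It also fails if it takes over 72 s, if anything falls off the work surface, if the arm or the gripper's body presses on something with over 40 N, if the wrist force passes 120 N, or if a joint passes its speed limit or range.

### The arm

A 7-joint arm with a two-finger parallel gripper is mounted at the origin on the work surface. World frame = base frame: x ahead of the robot, y to its left, z up, the work surface at z = 0. Lengths are in m, angles in rad, forces in N, time in s.
With the tool pointing down it reaches from about 0.4 to 0.85 m from the base axis. Payload 10.4 kg.
Tool frame: the origin (TCP) lies midway between the tips of the shut fingers; the grasp point (between the pads) lies 19 mm behind it; z points along the fingers, y is the line along which they close (so a half turn about z gives the same grasp; the last joint's range is limited). The gripper opens to 85 mm and grips with 20 to 120 N. Pads are 22 mm wide; open, the fingers measure 114 mm over their backs; the gripper's body (76 mm by 85 mm) begins 54 mm behind the grasp point. The pads swing forward as they close: fully open they stand 13 mm farther back than shut.
Start: joints at [1.108, 0.332, -0.065, 1.46, 0.022, 1.35, -0.088], TCP at [0.266, -0.566, 0.231] pointing down, gripper open.
Joint ranges: [-2.6, 2.6], [-0.5, 2.12], [-1.47, 1.34], [0.16, 2.42], [-1.27, 4.41], [0.06, 2.06], [-2.6, 2.6]. Speed limits (rad/s): [2.22, 2.22, 2.79, 2.79, 3.14, 3.14, 3.14].

### API

Orientations are given as a unit quaternion [x, y, z, w].
In Python, from workcell import get_obs, camera, camera_params, hand_in gives the robot as it stands.
- The arm moves only by the tool carry_out, never from a script. Its argument "commands" is a list that holds one entry, the list of rows, each a list of 6 numbers: the shift along the tool's x, y, z in units of 40 mm (1.0 is 40 mm), then the turn, a rotation vector about the tool's x, y, z in units of 6 degrees (1.0 is 6 degrees). In form: [[[x, y, z, ax, ay, az], ...]]. A call has 1 to 20 rows; each row shifts and turns the commanded pose from where the row before left it, along the tool's axes as they then stand; what a row does not reach is not made up. A row lasts 1/12 s, in which the tool goes at most 41.7 mm and 7.16 degrees, less where a joint would pass 70% of its speed; a pose out of reach is approached as far as the arm can. A call is refused whole if a number of a shift passes 1 or a number of a turn 1, either way. A call with a gripper value outside its range is refused whole. "hand" is the closure, from -1 (fully open) to 1 (shut), set as the call begins (left out, the last holds). The fingers move at their own pace and stop on an object; "force" is the grip in N (left out, the last holds). Time passes only in rows, so rows that do not move let the fingers close. It gives the time, the measured TCP pose, the force, the opening and the grip force at its end, in the units of the state.
- get_obs(): the state, without advancing time (a new reading comes with each control period).
- camera(name): name is "scene" or "top" or "wrist"; returns the picture (480x640x3 uint8, red, green, blue); there is no depth.
- camera_params(name): a dict with "mtx" (3x3 intrinsics, pixels), "R" (3x3) and "t" (3): a world point X has camera coordinates R X + t. Camera axes: x right, y down, z forward; pixel columns grow to the right and rows downward; lengths in m; the calibration is good to about 2 mm. The wrist camera is an equidistant fisheye: a pixel r from the principal point sees the ray r / f radians off the axis. A picture is of the moment at which its call begins: read the wrist's pose just before it. camera_params takes no time and is no camera call; for the wrist camera it gives the pose at the moment of the call.
- hand_in(): hands the job in; it is judged then, once.
The state is a dict: "clock": time; "joint_pos": joint angles; "joint_velocities": joint speeds; "tau": joint torques, N m; "position": TCP position; "ee_rot": TCP orientation; "ft_force": force on the tool from outside, world axes, zero at the start; "torque": the same for the moment, N m; "grip_width": opening from 0.0 (shut) to 1.0 (fully open); "grasp_force": force on a finger pad.
Only numpy, scipy, OpenCV 4.12 (cv2) and the standard library are available. Lean on these libraries where they do the work, as an engineer would, in place of code of your own. Each camera call takes 0.05 s, during which the arm holds its last target. There are 200 camera calls.

## Working session

There is one attempt and no reset: what is moved stays moved. The work goes in short steps, Python scripts to look and compute and a tool call to move; the robot and the scene stay as the last step left them, time stands still between calls to the robot, and variables do not carry over. Pictures are saved under pics/ and viewed, at most 10 in all, crops included, and the job is handed in when it is done.

Besides the shell and the picture viewer there is one more tool, called after "Request:" by a JSON object that holds its "api" and its "payload". carry_out: Moves the arm, as the interface text tells. Its arguments: {"type":"object","properties":{"commands":{"type":"array"},"hand":{"type":"number"},"force":{"type":"number"}},"required":["commands"]}

```bash
ls; mkdir -p pics; python3 - <<'E'
from workcell import *
import cv2
for n in ("scene","top"):
    cv2.imwrite(f"pics/{n}0.png",camera(n)[:,:,::-1])
    p=camera_params(n); print(n,p)
o=get_obs(); print(o)
E
```

```text
pics
scene {'mtx': array([[526.53221208,   0.        , 310.74893345],
       [  0.        , 526.53221208, 236.12253855],
       [  0.        ,   0.        ,   1.        ]]), 'R': array([[ 0.72895171,  0.68454889, -0.00471347],
       [ 0.52370897, -0.56208675, -0.64014639],
       [-0.44086088,  0.46416732, -0.76823849]]), 't': array([-0.34956511, -0.16196754,  1.70958797])}
top {'mtx': array([[445.12214232,   0.        , 319.75320911],
       [  0.        , 445.12214232, 241.9154072 ],
       [  0.        ,   0.        ,   1.        ]]), 'R': array([[-0.01483002, -0.99977073,  0.01544535],
       [-0.98856454,  0.01234194, -0.15029245],
       [ 0.15006737, -0.01749757, -0.98852093]]), 't': array([-0.00525685,  0.49985603,  1.05931599])}
{'clock': 0.1, 'joint_pos': array([ 1.10841455,  0.33281434, -0.06468578,  1.46082986,  0.02161075,
        1.34995363, -0.08848809]), 'joint_velocities': array([-0.00127808, -0.00409678, -0.00269786, -0.00169724, -0.0017419 ,
        0.00206585, -0.00014914]), 'tau': array([ 2.29493497e-03, -6.26744914e+01,  4.99983144e-02, -3.92434752e+01,
        1.65973190e-02,  6.74909708e-03,  5.84940096e-07]), 'position': array([ 0.26592863, -0.56522534,  0.23060506]), 'ee_rot': array([ 9.75918922e-01,  2.18132595e-01, -1.79410060e-04, -6.29685663e-04]), 'ft_force': array([-0.26434463, -0.22304679,  0.20673538]), 'torque': array([-0.01742388, -0.01064053,  0.00167255]), 'grasp_force': 0.0, 'grip_width': 0.997110235888044}
```

View pics/top0.png

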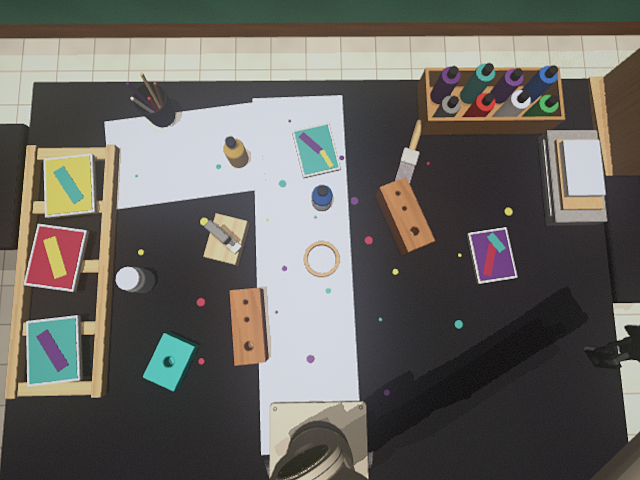

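View pics/scene0.png

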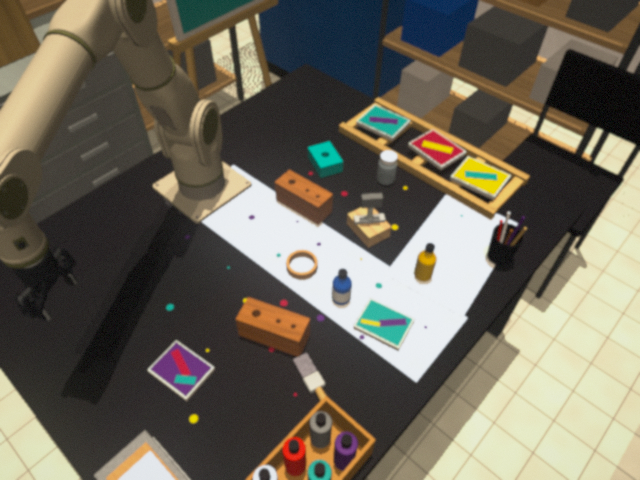

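Top view: the two feet are at px (405,215) and (248,327). Columns grow to the robot's right (-y), so the one at (405,215) is farther right and is the one meant. The holder is the plywood block at (227,238) with the gauge in it. The turquoise block at (169,361) is the decoy. I'll confirm this in one enlarged crop.

```bash
cat > h.py <<'E'
import numpy as np, cv2
from workcell import *
def ray(p,uv):
    K=p["mtx"];R=np.array(p["R"]);t=np.array(p["t"])
    d=R.T@np.linalg.solve(K,[uv[0],uv[1],1.]); return -R.T@t, d
def plane(n,uv,z):
    o,d=ray(camera_params(n),uv); return o+d*(z-o[2])/d[2]
def proj(n,X):
    p=camera_params(n); c=p["R"]@np.array(X)+p["t"]; q=p["mtx"]@c; return q[:2]/q[2]
E
python3 - <<'E'
from h import *
im=cv2.imread("pics/top0.png"); sc=cv2.imread("pics/scene0.png")
a=im[170:260,365:445]; b=im[200:275,190:260]; c=sc[285:365,225:325]; d=sc[180:255,335:405]
f=lambda x:cv2.resize(x,(400,300),interpolation=cv2.INTER_CUBIC)
cv2.imwrite("pics/crop1.png",np.vstack([np.hstack([f(a),f(b)]),np.hstack([f(c),f(d)])]))
# foot mask in top
hsv=cv2.cvtColor(im,cv2.COLOR_BGR2HSV)
print(hsv[215,405],hsv[238,215],hsv[200,395])
# dark holes within foot
g=hsv[...,2]
for (u,v) in [(417,233),(404,208),(398,195)]:
    w=g[v-9:v+10,u-9:u+10].astype(int); print((u,v),w.min(),np.median(w))
    m=(w<np.median(w)*0.6); ys,xs=np.nonzero(m); print(m.sum(),xs.mean()+u-9,ys.mean()+v-9, plane("top",(xs.mean()+u-9,ys.mean()+v-9),0.08))
E
```

```text
[ 13 127 190] [ 16  82 198] [ 13 129 191]
(417, 233) 54 185.0
45 414.6666666666667 230.26666666666668 [ 0.51862097 -0.23826678  0.08      ]
(404, 208) 60 190.0
10 403.8 208.0 [ 0.57326793 -0.21461003  0.08      ]
(398, 195) 58 190.0
12 397.3333333333333 192.91666666666666 [ 0.61071975 -0.20055385  0.08      ]
```

View pics/crop1.png

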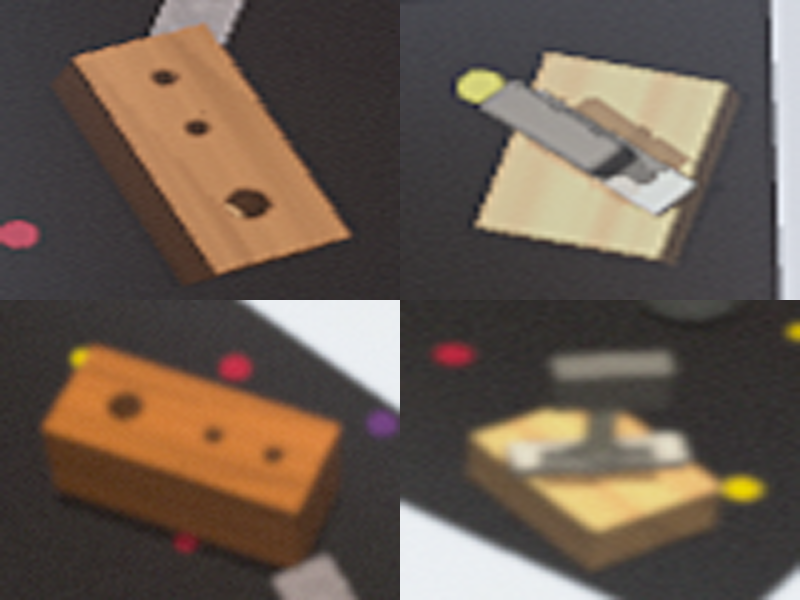

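The crops confirm it. The right-hand foot has the wide bore at px (414.6,230.6) and two dowel holes, with 60 and 40 mm spacing measured. The gauge stands in the plain plywood holder, handle top at top px (217.5,232) and scene px (372,196).

```bash
python3 - <<'E'
from h import *
A=lambda x,y:(190+(x-400)/400*70,200+y/4)
D=lambda x,y:(335+(x-400)/400*70,180+(y-300)/4)
def tri(a,b):
    o1,d1=ray(camera_params("top"),a);o2,d2=ray(camera_params("scene"),b)
    s=np.linalg.lstsq(np.c_[d1,-d2],o2-o1,rcond=None)[0]
    p,q=o1+d1*s[0],o2+d2*s[1]; return (p+q)/2,np.linalg.norm(p-q)
print("handle tri",tri(A(557,128),D(613,365)))
for z in(.148,.153,.158): print(z,plane("top",A(557,128),z),plane("scene",D(613,365),z))
# handle long dir: from corners at z .153
e=[plane("top",A(*p),.153)[:2] for p in((510,82),(632,150),(485,103),(600,175))]
for i,j in((0,1),(2,3),(0,2)): d=e[j]-e[i]; print("edge",np.hypot(*d),np.degrees(np.arctan2(d[1],d[0])))
h=[plane("top",A(*p),.045)[:2] for p in((545,52),(735,85),(663,262),(475,228))]
print("holder",np.mean(h,0),[np.hypot(*(h[i]-h[i-1])) for i in range(4)])
print([np.degrees(np.arctan2(*(h[i]-h[i-1])[::-1])) for i in range(4)])
# bar ends top, z=.057, right end corners
print("hole scene", plane("scene",(225+124/4,285+(405-300)/3.75),.08))
E
```

```text
handle tri (array([0.50961903, 0.21789231, 0.14611365]), np.float64(0.0037625205988037133))
0.148 [0.50804023 0.21598267 0.148     ] [0.51153194 0.2181638  0.148     ]
0.153 [0.50715274 0.21491083 0.153     ] [0.51427616 0.21409111 0.153     ]
0.158 [0.50626526 0.21383899 0.158     ] [0.51702039 0.21001841 0.158     ]
edge 0.06134461834542234 -129.06548898205043
edge 0.06064021138189786 -132.17287303394127
edge 0.014973405213112531 141.34941387338668
holder [0.50868252 0.21740492] [np.float64(0.1121413224485046), np.float64(0.08472682009848383), np.float64(0.11274292735781023), np.float64(0.08277445563219582)]
[np.float64(-14.141968939428438), np.float64(-104.81838046082079), np.float64(164.86108229037922), np.float64(74.76100193968105)]
hole scene [ 0.51675534 -0.23803043  0.08      ]
```

Request:
{"api": "carry_out", "payload": {"commands": [[[0.4,-0.2,0,0,0,0],[0.7,-0.36,0,0,0,0],[0.8,-0.41,0,0,0,0],[0.8,-0.41,0,0,0,0],[0.8,-0.41,0,0,0,0],[0.8,-0.41,0,0,0,0],[0.8,-0.41,0,0,0,0],[0.8,-0.41,0,0,0,0],[0.8,-0.41,0,0,0,0],[0.8,-0.41,0,0,0,0],[0.8,-0.41,0,0,0,0],[0.6,-0.32,0,0,0,0],[0.3,-0.2,0,0,0,0],[0,0,0,0,0,0],[0,0,0,0,0,0]]], "hand": -1, "force": 60}}

```text
clock: 1.35
position: [0.5179, -0.2356, 0.2309]
ee_rot: [0.976, 0.219, -0.0, -0.0]
ft_force: [-0.2, -1.2, 0.1]
grip_width: 1.0
grasp_force: 0.0
```

```bash
cat >> h.py <<'E'
from scipy.spatial.transform import Rotation as Ro
def todo(target,closing=None):
    "shift (units) in current tool axes to target; turn about tool z (units) so tool y lies along closing (deg, mod 180)"
    o=get_obs(); R=Ro.from_quat(o["ee_rot"]).as_matrix()
    print("clock",o["clock"],"pos",o["position"].round(4),"z",R[:,2].round(3),"F",o["ft_force"].round(2),"w",round(o["grip_width"],3),"gf",o["grasp_force"])
    print("j",o["joint_pos"].round(2),"y deg",np.degrees(np.arctan2(R[1,1],R[0,1])).round(2))
    print("shift",(R.T@(np.array(target)-o["position"])/.04).round(3))
    if closing is not None:
        d=np.degrees(np.arctan2(R[1,1],R[0,1])); e=(closing-d+90)%180-90; print("turn tool z",(-e/6).round(3))
def wray(p,uv):
    K=p["mtx"];v=np.array([(uv[0]-K[0,2])/K[0,0],(uv[1]-K[1,2])/K[1,1]]);r=np.hypot(*v)
    d=np.r_[v/r*np.sin(r),np.cos(r)] if r>0 else np.array([0,0,1.])
    R=np.array(p["R"]);return -R.T@p["t"],R.T@d
def wplane(p,uv,z):
    o,d=wray(p,uv);return o+d*(z-o[2])/d[2]
def wproj(p,X):
    c=p["R"]@np.array(X)+p["t"];r=np.arctan2(np.hypot(c[0],c[1]),c[2]);K=p["mtx"]
    return np.array([K[0,2],K[1,2]])+K[0,0]*r*c[:2]/np.hypot(c[0],c[1])
E
python3 - <<'E'
from h import *
p=camera_params("wrist"); im=camera("wrist")[:,:,::-1]; cv2.imwrite("pics/w1.png",im)
np.savez("pics/w1.npz",**{k:np.array(p[k]) for k in("mtx","R","t")})
print(wproj(p,[.5176,-.238,.08]))
todo([.509,.217,.24],-40.5)
E
```

```text
[322.39960946 224.52580302]
clock 1.4 pos [ 0.5174 -0.2368  0.231 ] z [-0.001 -0.    -1.   ] F [-0.35 -0.55 -0.49] w 0.997 gf 0.0
j [ 0.63  0.23 -0.33  1.6   0.08  1.33 -0.84] y deg -64.82
shift [  4.638 -10.357  -0.228]
turn tool z -4.054
```

View pics/w1.png

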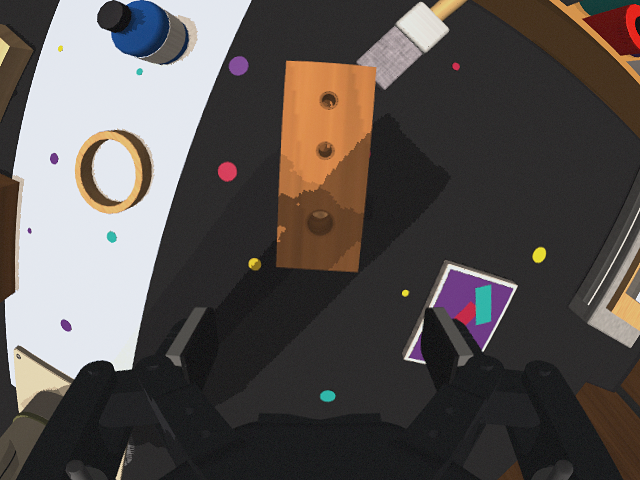

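Wrist view: the bore is at about (320,222), against a prediction of (322.4,224.5), so they agree within about 2 mm. The foot is in place and nothing crowds it.

```bash
python3 - <<'E'
from h import *
p=dict(np.load("pics/w1.npz")); im=cv2.imread("pics/w1.png"); g=im[...,2].astype(float)
w=g[200:245,298:342]; m=((w<82)*255).astype(np.uint8)
n,l,s,c=cv2.connectedComponentsWithStats(m)
for i in range(1,n):
    if s[i,4]>30: print(s[i],c[i]+[298,200])
# all edge: use convex hull of largest
k=1+np.argmax(s[1:,4]); cs,_=cv2.findContours((l==k).astype(np.uint8),0,2); h=cv2.convexHull(max(cs,key=len)); e=cv2.fitEllipse(h); print(e)
uv=np.array(e[0])+[298,200]; print(uv,wplane(p,uv,.08), wplane(p,uv+[e[1][1]/2,0],.08))
E
```

```text
[  9  15  26  20 394] [319.65228426 224.67258883]
((21.65937614440918, 22.851768493652344), (23.569337844848633, 25.73433494567871), 92.87322998046875)
[319.65937614 222.85176849] [ 0.51792137 -0.23537284  0.08      ] [ 0.52241735 -0.24485209  0.08      ]
```

Request:
{"api": "carry_out", "payload": {"commands": [[[0.1,-0.3,0,0,0,0],[0.25,-0.55,0,0,0,0],[0.36,-0.8,0,0,0,0],[0.36,-0.8,0,0,0,0],[0.36,-0.8,0,0,0,0],[0.36,-0.8,0,0,0,0],[0.36,-0.8,0,0,0,0],[0.36,-0.8,0,0,0,0],[0.36,-0.8,0,0,0,0],[0.36,-0.8,0,0,0,0],[0.36,-0.8,0,0,0,0],[0.36,-0.8,0,0,0,0],[0.36,-0.8,0,0,0,0],[0.25,-0.5,0,0,0,0],[0.08,-0.2,0,0,0,-0.8],[0,0,0,0,0,-0.8],[0,0,0,0,0,-0.8],[0,0,0,0,0,-0.8],[0,0,0,0,0,-0.8],[0,0,0,0,0,0]]]}}

```text
clock: 3.07
position: [0.5093, 0.2167, 0.2312]
ee_rot: [0.909, 0.417, -0.0, 0.0]
ft_force: [0.3, 0.9, -0.3]
grip_width: 0.997
grasp_force: 0.0
```

```bash
python3 - <<'E'
from h import *
p=camera_params("wrist"); im=camera("wrist")[:,:,::-1]; cv2.imwrite("pics/w2.png",im)
np.savez("pics/w2.npz",**{k:np.array(p[k]) for k in("mtx","R","t")})
print(wproj(p,[.509,.217,.15]))
todo([.509,.217,.24],-40.5)
E
```

```text
[319.35415725 251.85635299]
clock 3.1167 pos [0.5094 0.2168 0.2312] z [ 0.    -0.001 -1.   ] F [0.86 0.33 0.19] w 0.995 gf 0.0
j [ 0.13  0.25 -0.71  1.62  0.17  1.33 -1.32] y deg -40.95
shift [-0.002 -0.01  -0.219]
turn tool z -0.075
```

View pics/w2.png

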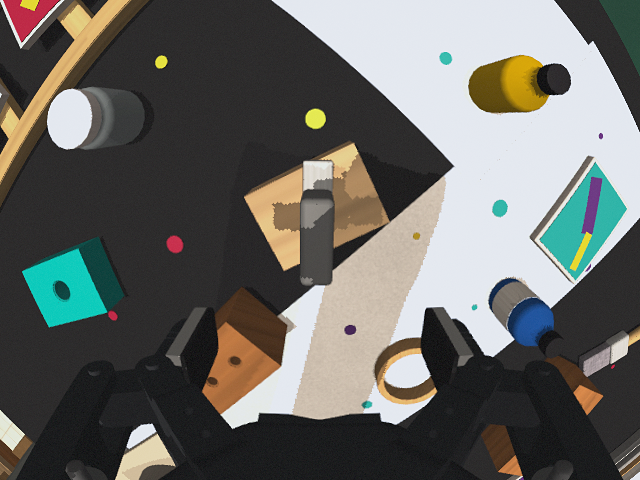

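```bash
python3 - <<'E'
from h import *
p=dict(np.load("pics/w2.npz")); im=cv2.imread("pics/w2.png")
hsv=cv2.cvtColor(im,cv2.COLOR_BGR2HSV)
print("cam",-p["R"].T@p["t"],"axis",p["R"][2])
print("col305 rows",[(r,*map(int,hsv[r,317,1:])) for r in range(156,300,4)])
for r in (210,240,270): print(r,[(c,*map(int,hsv[r,c,1:])) for c in range(294,342,2)])
o=cv2.resize(im[150:300,260:380],(640,800)[::1],interpolation=cv2.INTER_CUBIC); cv2.imwrite("pics/w2c.png",cv2.resize(im[150:300,260:380],(480,600),interpolation=cv2.INTER_CUBIC))
for z in(.148,.153): print([wplane(p,uv,z).round(4) for uv in((317,192),(317,285),(302,240),(332,240))])
E
```

```text
cam [0.56022409 0.27723386 0.37289459] axis [-0.20008889 -0.23414187 -0.95138952]
col305 rows [(156, 98, 96), (160, 13, 78), (164, 5, 234), (168, 14, 224), (172, 12, 225), (176, 12, 225), (180, 19, 122), (184, 19, 122), (188, 18, 114), (192, 9, 55), (196, 4, 58), (200, 21, 109), (204, 19, 120), (208, 21, 144), (212, 20, 141), (216, 18, 141), (220, 16, 80), (224, 16, 78), (228, 10, 78), (232, 14, 74), (236, 10, 75), (240, 13, 76), (244, 17, 77), (248, 17, 74), (252, 20, 75), (256, 10, 78), (260, 17, 75), (264, 7, 73), (268, 13, 76), (272, 17, 75), (276, 7, 77), (280, 14, 75), (284, 6, 80), (288, 12, 240), (292, 12, 240), (296, 12, 240)]
210 [(294, 116, 141), (296, 111, 142), (298, 120, 142), (300, 3, 73), (302, 15, 116), (304, 21, 136), (306, 19, 146), (308, 16, 144), (310, 18, 145), (312, 20, 143), (314, 21, 144), (316, 16, 140), (318, 22, 141), (320, 20, 140), (322, 18, 140), (324, 17, 138), (326, 20, 142), (328, 12, 82), (330, 7, 70), (332, 15, 67), (334, 84, 85), (336, 110, 132), (338, 105, 131), (340, 108, 128)]
240 [(294, 113, 226), (296, 111, 228), (298, 109, 233), (300, 29, 44
[... 242 characters left out ...]
334, 116, 181), (336, 114, 175), (338, 114, 174), (340, 114, 177)]
270 [(294, 18, 43), (296, 28, 37), (298, 6, 40), (300, 5, 56), (302, 11, 70), (304, 14, 74), (306, 10, 75), (308, 13, 76), (310, 14, 75), (312, 20, 77), (314, 20, 77), (316, 13, 76), (318, 13, 78), (320, 10, 76), (322, 10, 74), (324, 10, 75), (326, 20, 78), (328, 11, 72), (330, 11, 68), (332, 32, 110), (334, 37, 205), (336, 36, 212), (338, 34, 208), (340, 38, 203)]
[array([0.5328, 0.2469, 0.148 ]), array([0.4921, 0.1997, 0.148 ]), array([0.5054, 0.2297, 0.148 ]), array([0.5198, 0.2173, 0.148 ])]
[array([0.5334, 0.2476, 0.153 ]), array([0.4937, 0.2014, 0.153 ]), array([0.5066, 0.2308, 0.153 ]), array([0.5207, 0.2186, 0.153 ])]
```

View pics/w2c.png

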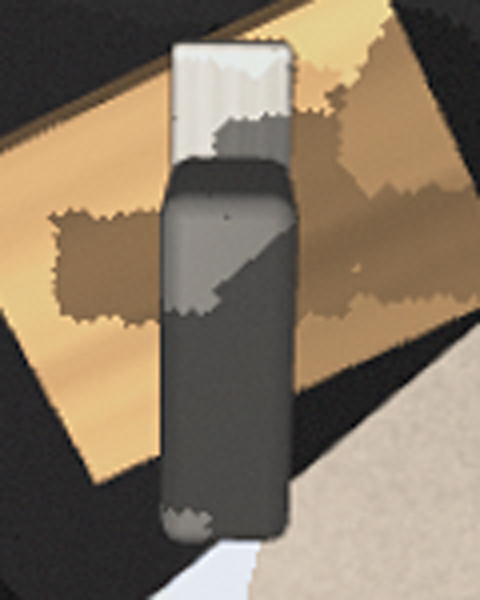

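Wrist crop: the handle's top face spans image px cols 300.5–333.7 and rows 198–285, centre (317,241.5). It is aligned with the tool and about 1–2 mm off. Next I'll descend and grip.

Request:
{"api": "carry_out", "payload": {"commands": [[[0.054,-0.034,0.2,0,0,-0.07],[0,0,0.4,0,0,0],[0,0,0.5,0,0,0],[0,0,0.5,0,0,0],[0,0,0.5,0,0,0],[0,0,0.4,0,0,0],[0,0,0.3,0,0,0],[0,0,0.15,0,0,0],[0,0,0,0,0,0],[0,0,0,0,0,0]]]}}

```text
clock: 3.95
position: [0.5101, 0.2201, 0.1137]
ee_rot: [0.908, 0.419, 0.0, -0.0]
ft_force: [0.5, 0.6, 0.6]
grip_width: 1.002
grasp_force: 0.0
```

Request:
{"api": "carry_out", "payload": {"commands": [[[0,0,0,0,0,0],[0,0,0,0,0,0],[0,0,0,0,0,0],[0,0,0,0,0,0],[0,0,0,0,0,0],[0,0,0,0,0,0],[0,0,0,0,0,0],[0,0,0,0,0,0],[0,0,0,0,0,0],[0,0,0,0,0,0]]], "hand": 1, "force": 60}}

```text
clock: 4.78
position: [0.51, 0.2199, 0.1134]
ee_rot: [0.908, 0.42, 0.0, 0.0]
ft_force: [0.5, -0.3, 2.0]
grip_width: 0.247
grasp_force: 62.4
```

Request:
{"api": "carry_out", "payload": {"commands": [[[0,0,-0.1,0,0,0],[0,0,-0.2,0,0,0],[0,0,-0.3,0,0,0],[0,0,-0.45,0,0,0],[0,0,-0.5,0,0,0],[0,0,-0.5,0,0,0],[0,0,-0.5,0,0,0],[0,0,-0.4,0,0,0],[0,0,-0.2,0,0,0],[0,0,-0.1,0,0,0],[0,0,0,0,0,0],[0,0,0,0,0,0]]]}}

```text
clock: 5.78
position: [0.5097, 0.2197, 0.2427]
ee_rot: [0.908, 0.42, -0.0, 0.0]
ft_force: [-0.0, 0.5, -4.0]
grip_width: 0.245
grasp_force: 62.0
```

```bash
python3 - <<'E'
from h import *
pics=[]
o=get_obs();P=o["position"];print(P,o["ee_rot"],o["ft_force"],o["grip_width"])
p=camera_params("wrist"); a=camera("wrist")[:,:,::-1]; cv2.imwrite("pics/w3.png",a)
np.savez("pics/w3.npz",**{k:np.array(p[k]) for k in("mtx","R","t")})
b=camera("scene")[:,:,::-1]; cv2.imwrite("pics/s3.png",b); c=camera("top")[:,:,::-1]; cv2.imwrite("pics/t3.png",c)
# predicted rod points
for z in (.037,-.05): print("scene",proj("scene",P+[0,0,z]).round(1),"wrist",wproj(p,P+[0,0,z]).round(1))
u,v=proj("scene",P).astype(int)
d=b[max(v-45,0):v+75,u-80:u+80]
print("scene crop origin",u-80,max(v-45,0))
cv2.imwrite("pics/c3.png",np.hstack([cv2.resize(a[150:450,220:420],(400,600)),cv2.resize(d,(400,300),interpolation=cv2.INTER_CUBIC).repeat(1,0) if 0 else cv2.copyMakeBorder(cv2.resize(d,(400,300),interpolation=cv2.INTER_CUBIC),0,300,0,0,cv2.BORDER_CONSTANT)]))
todo([.5176,-.2365,.2345])
E
```

```text
[0.50965471 0.21972387 0.24265291] [ 9.07714523e-01  4.19588067e-01 -4.43036034e-04  4.85755029e-05] [-2.97286531e-03  5.47222782e-01 -3.98470112e+00] 0.24545534162941307
scene [376.4 160.3] wrist [320.9 365.7]
scene [373.5 184.2] wrist [320.2 270.6]
scene crop origin 295 125
clock 5.9333 pos [0.5095 0.2197 0.2423] z [-0.002 -0.001 -1.   ] F [ 0.2  -0.13 -3.47] w 0.247 gf 62.00016975402832
j [ 0.13  0.25 -0.72  1.6   0.16  1.36 -1.32] y deg -40.38
shift [-8.557  7.543  0.201]
```

View pics/c3.png

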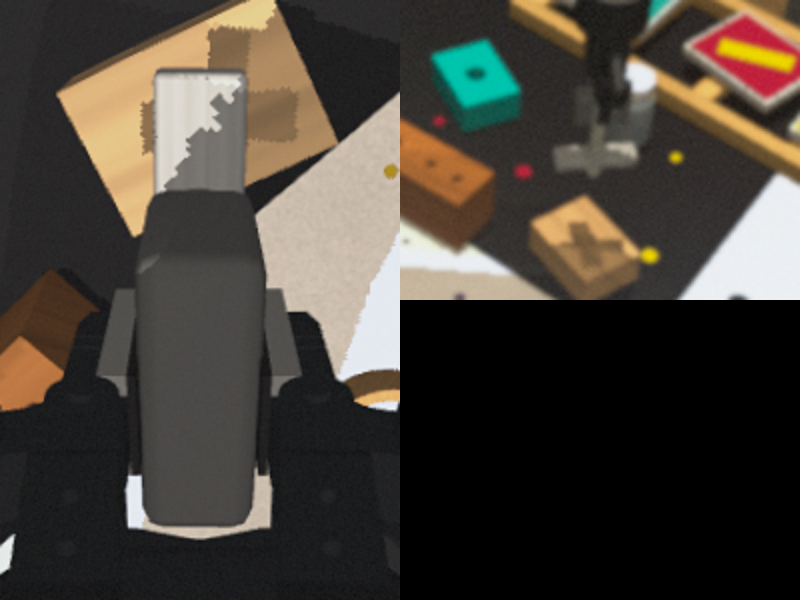

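Lifted cleanly: bar and rod hang together. In wrist px the handle's top face spans rows 279–412 and cols about 288–353, and the bar's far end is at row 185. Next I'll work out the rod's offset in the tool.

```bash
python3 - <<'E'
from h import *
p=dict(np.load("pics/w3.npz")); P=np.array([.50965,.21972,.24265]); R=Ro.from_quat([ 9.07714523e-01,4.19588067e-01,-4.43e-04,4.86e-05]).as_matrix()
T=lambda X:((R.T@(X-P))*1000).round(1)
for z in(.274,.278,.282):
    a,b=wplane(p,(320,279),z),wplane(p,(319,412.5),z); l,r=wplane(p,(288.5,285),z),wplane(p,(353,285),z)
    print(z,"len",np.linalg.norm(a-b),"w",np.linalg.norm(l-r),"mid",T((a+b)/2),T((l+r)/2))
for z in(.182,.187,.192):
    l,r=wplane(p,(297.5,186),z),wplane(p,(342.5,186),z); print(z,"bar w",np.linalg.norm(l-r),T((l+r)/2))
E
```

```text
0.274 len 0.0592061709565509 w 0.021073600314291445 mid [  1.   -0.5 -31.4] [ 28.4  -0.1 -31.4]
0.278 len 0.057059293667036604 w 0.020309449665936664 mid [  3.8  -0.5 -35.4] [ 30.3  -0.1 -35.4]
0.282 len 0.054912416377522213 w 0.019545299017581796 mid [  6.7  -0.5 -39.4] [ 32.1  -0.2 -39.4]
0.182 bar w 0.02476655315948559 [45.8 -0.2 60.6]
0.187 bar w 0.024154462752400498 [46.6 -0.2 55.6]
0.192 bar w 0.023542372345315372 [47.4 -0.2 50.6]
```

Request:
{"api": "carry_out", "payload": {"commands": [[[-0.2,0.17,0,0,0,0],[-0.4,0.36,0,0,0,0],[-0.55,0.48,0,0,0,0],[-0.62,0.545,0,0,0,0],[-0.62,0.545,0,0,0,0],[-0.62,0.545,0,0,0,0],[-0.62,0.545,0,0,0,0],[-0.62,0.545,0,0,0,0],[-0.62,0.545,0,0,0,0],[-0.62,0.545,0,0,0,0],[-0.62,0.545,0,0,0,0],[-0.62,0.545,0,0,0,0],[-0.62,0.545,0,0,0,0],[-0.5,0.44,0,0,0,0],[-0.4,0.36,0,0,0,0],[-0.24,0.2,0,0,0,0],[-0.1,0.08,0,0,0,0],[0,0,0,0,0,0],[0,0,0,0,0,0],[0,0,0,0,0,0]]]}}

```text
clock: 7.6
position: [0.5174, -0.2354, 0.2434]
ee_rot: [0.907, 0.421, 0.0, -0.0]
ft_force: [-0.6, -0.0, -2.6]
grip_width: 0.249
grasp_force: 62.0
```

```bash
python3 - <<'E'
from h import *
todo([.5166,-.2376,.19],-40.4)
E
```

```text
clock 7.6 pos [ 0.5174 -0.2354  0.2434] z [ 0.  0. -1.] F [-0.57 -0.05 -2.6 ] w 0.249 gf 62.00920343399048
j [ 0.68  0.23 -0.39  1.58  0.09  1.35 -0.42] y deg -40.25
shift [-0.056  0.02   1.336]
turn tool z 0.025
```

Request:
{"api": "carry_out", "payload": {"commands": [[[-0.05,0.02,0.2,0,0,0],[0,0,0.35,0,0,0],[0,0,0.4,0,0,0],[0,0,0.35,0,0,0],[0,0,0.2,0,0,0],[0,0,0.08,0,0,0],[0,0,0,0,0,0],[0,0,0,0,0,0]]]}}

```text
clock: 8.27
position: [0.5167, -0.2391, 0.1807]
ee_rot: [0.908, 0.42, 0.0, 0.0]
ft_force: [0.6, 0.6, -3.0]
grip_width: 0.253
grasp_force: 62.0
```

```bash
python3 - <<'E'
from h import *
a=camera("scene")[:,:,::-1]; t=camera("top")[:,:,::-1]; p=camera_params("wrist"); w=camera("wrist")[:,:,::-1]
for n,i in(("s4",a),("t4",t),("w4",w)): cv2.imwrite(f"pics/{n}.png",i)
todo([.5166,-.2376,.15])
P=get_obs()["position"]
print("hole scene",proj("scene",[.5176,-.2365,.08]),"tool-x dir px", proj("scene",P+[0,0,-.06]))
f=lambda x:cv2.resize(x,(400,300),interpolation=cv2.INTER_CUBIC)
u,v=proj("scene",[.5176,-.2365,.1]).astype(int); print("scene crop",u-50,v-45)
cv2.imwrite("pics/c4.png",np.hstack([cv2.resize(a[v-45:v+45,u-50:u+50],(660,594),interpolation=cv2.INTER_CUBIC)]))
E
```

```text
clock 8.4167 pos [ 0.5168 -0.2394  0.181 ] z [ 0.001 -0.001 -1.   ] F [-0.92  0.1  -2.9 ] w 0.247 gf 62.008159160614014
j [ 0.68  0.27 -0.39  1.66  0.11  1.23 -0.43] y deg -40.38
shift [ 0.029 -0.034  0.775]
hole scene [256.68260299 312.81222841] tool-x dir px [254.19110598 304.44420601]
scene crop 206 263
```

View pics/c4.png

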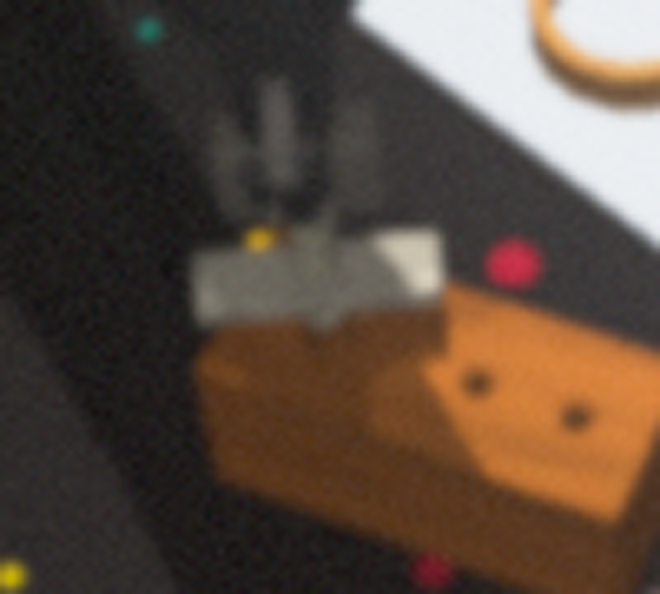

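Scene crop: the rod tip is at scene px col 255.3 and the bore at col 256–256.7, row 313. The tip is nearly over the bore, about 1–2 mm short. I'll nudge it and lower slowly.

Request:
{"api": "carry_out", "payload": {"commands": [[[0.04,-0.03,0,0,0,0],[0,0,0,0,0,0],[0,0,0.06,0,0,0],[0,0,0.08,0,0,0],[0,0,0.08,0,0,0],[0,0,0.08,0,0,0],[0,0,0.08,0,0,0],[0,0,0.07,0,0,0],[0,0,0.05,0,0,0],[0,0,0,0,0,0],[0,0,0,0,0,0]]]}}

```text
clock: 9.33
position: [0.5165, -0.2373, 0.16]
ee_rot: [0.908, 0.42, -0.0, -0.0]
ft_force: [0.6, 0.8, -2.2]
grip_width: 0.25
grasp_force: 62.0
```

Request:
{"api": "carry_out", "payload": {"commands": [[[0,0,0.05,0,0,0],[0,0,0.05,0,0,0],[0,0,0.05,0,0,0],[0,0,0.04,0,0,0],[0,0,0.03,0,0,0],[0,0,0,0,0,0],[0,0,0,0,0,0]]]}}

```text
clock: 9.92
position: [0.5164, -0.2372, 0.1513]
ee_rot: [0.908, 0.42, -0.0, -0.0]
ft_force: [0.6, 0.3, -1.9]
grip_width: 0.251
grasp_force: 62.0
```

Request:
{"api": "carry_out", "payload": {"commands": [[[0,0,0.03,0,0,0],[0,0,0.03,0,0,0],[0,0,0.03,0,0,0],[0,0,0.03,0,0,0],[0,0,0,0,0,0],[0,0,0,0,0,0]]]}}

```text
clock: 10.42
position: [0.5166, -0.2373, 0.1467]
ee_rot: [0.908, 0.42, 0.0, 0.0]
ft_force: [-0.5, 0.3, 1.0]
grip_width: 0.247
grasp_force: 62.5
```

Request:
{"api": "carry_out", "payload": {"commands": [[[0,0,0.025,0,0,0],[0,0,0.025,0,0,0],[0,0,0.025,0,0,0],[0,0,0.025,0,0,0]]]}}

```text
clock: 10.75
position: [0.5166, -0.2373, 0.1426]
ee_rot: [0.908, 0.42, 0.0, 0.0]
ft_force: [-0.8, 0.7, 2.7]
grip_width: 0.248
grasp_force: 62.6
```

Request:
{"api": "carry_out", "payload": {"commands": [[[0,0,0,0,0,0]]]}}

```text
clock: 10.83
position: [0.5166, -0.2373, 0.1423]
ee_rot: [0.908, 0.42, 0.0, 0.0]
ft_force: [0.8, 0.1, 0.2]
grip_width: 0.248
grasp_force: 62.4
```

Request:
{"api": "carry_out", "payload": {"commands": [[[0,0,0.02,0,0,0],[0,0,0.02,0,0,0],[0,0,0.02,0,0,0]]]}}

```text
clock: 11.08
position: [0.5166, -0.2373, 0.1401]
ee_rot: [0.908, 0.42, 0.0, 0.0]
ft_force: [-0.2, 0.1, 2.1]
grip_width: 0.251
grasp_force: 62.6
```

Request:
{"api": "carry_out", "payload": {"commands": [[[0,0,0.02,0,0,0],[0,0,0.02,0,0,0],[0,0,0.02,0,0,0]]]}}

```text
clock: 11.33
position: [0.5166, -0.2373, 0.1377]
ee_rot: [0.908, 0.42, 0.0, 0.0]
ft_force: [-0.2, 0.9, 2.1]
grip_width: 0.244
grasp_force: 62.6
```

Request:
{"api": "carry_out", "payload": {"commands": [[[0,0,0.02,0,0,0],[0,0,0.02,0,0,0],[0,0,0.02,0,0,0]]]}}

```text
clock: 11.58
position: [0.5166, -0.2373, 0.1353]
ee_rot: [0.908, 0.42, 0.0, 0.0]
ft_force: [0.4, 0.3, 2.1]
grip_width: 0.25
grasp_force: 62.6
```

Request:
{"api": "carry_out", "payload": {"commands": [[[0,0,0.02,0,0,0],[0,0,0.02,0,0,0],[0,0,0.02,0,0,0]]]}}

```text
clock: 11.83
position: [0.5166, -0.2373, 0.1329]
ee_rot: [0.908, 0.42, 0.0, 0.0]
ft_force: [0.4, -0.2, 2.7]
grip_width: 0.247
grasp_force: 62.7
```

Request:
{"api": "carry_out", "payload": {"commands": [[[0,0,0.02,0,0,0],[0,0,0.02,0,0,0],[0,0,0.02,0,0,0]]]}}

```text
clock: 12.08
position: [0.5166, -0.2373, 0.1305]
ee_rot: [0.908, 0.42, 0.0, 0.0]
ft_force: [0.2, -0.6, 2.3]
grip_width: 0.251
grasp_force: 62.7
```

Request:
{"api": "carry_out", "payload": {"commands": [[[0,0,0.02,0,0,0],[0,0,0.02,0,0,0],[0,0,0.02,0,0,0]]]}}

```text
clock: 12.33
position: [0.5165, -0.2373, 0.1281]
ee_rot: [0.908, 0.42, 0.0, 0.0]
ft_force: [0.2, -0.4, 2.4]
grip_width: 0.246
grasp_force: 62.7
```

Request:
{"api": "carry_out", "payload": {"commands": [[[0,0,0.02,0,0,0],[0,0,0.02,0,0,0],[0,0,0.02,0,0,0]]]}}

```text
clock: 12.58
position: [0.5166, -0.2373, 0.1257]
ee_rot: [0.908, 0.42, 0.0, 0.0]
ft_force: [-0.5, 0.7, 1.6]
grip_width: 0.25
grasp_force: 62.7
```

Request:
{"api": "carry_out", "payload": {"commands": [[[0,0,0.02,0,0,0],[0,0,0.02,0,0,0],[0,0,0.02,0,0,0]]]}}

```text
clock: 12.83
position: [0.5166, -0.2373, 0.1233]
ee_rot: [0.908, 0.42, 0.0, 0.0]
ft_force: [0.4, -0.8, 2.4]
grip_width: 0.253
grasp_force: 62.7
```

Request:
{"api": "carry_out", "payload": {"commands": [[[0,0,0.02,0,0,0],[0,0,0.02,0,0,0],[0,0,0.02,0,0,0]]]}}

```text
clock: 13.08
position: [0.5165, -0.2373, 0.1209]
ee_rot: [0.908, 0.42, 0.0, 0.0]
ft_force: [0.4, -0.6, 2.6]
grip_width: 0.251
grasp_force: 62.7
```

Request:
{"api": "carry_out", "payload": {"commands": [[[0,0,0.02,0,0,0],[0,0,0.02,0,0,0],[0,0,0.02,0,0,0]]]}}

```text
clock: 13.33
position: [0.5165, -0.2372, 0.1185]
ee_rot: [0.908, 0.42, 0.0, 0.0]
ft_force: [0.7, -0.7, 1.8]
grip_width: 0.25
grasp_force: 62.7
```

Request:
{"api": "carry_out", "payload": {"commands": [[[0,0,0.02,0,0,0],[0,0,0.02,0,0,0],[0,0,0.02,0,0,0]]]}}

```text
clock: 13.58
position: [0.5165, -0.2373, 0.1161]
ee_rot: [0.908, 0.42, 0.0, 0.0]
ft_force: [0.3, -0.6, 1.6]
grip_width: 0.246
grasp_force: 62.7
```

Request:
{"api": "carry_out", "payload": {"commands": [[[0,0,0.02,0,0,0],[0,0,0.02,0,0,0],[0,0,0.02,0,0,0]]]}}

```text
clock: 13.83
position: [0.5166, -0.2373, 0.1138]
ee_rot: [0.908, 0.42, 0.0, 0.0]
ft_force: [-1.0, -0.1, 11.5]
grip_width: 0.253
grasp_force: 63.9
```

Request:
{"api": "carry_out", "payload": {"commands": [[[0,0,0.01,0,0,0],[0,0,0,0,0,0]]]}}

```text
clock: 14.0
position: [0.5166, -0.2373, 0.1138]
ee_rot: [0.908, 0.42, 0.0, 0.0]
ft_force: [-0.6, -0.7, 6.9]
grip_width: 0.251
grasp_force: 63.5
```

Request:
{"api": "carry_out", "payload": {"commands": [[[0,0,0.015,0,0,0],[0,0,0.01,0,0,0],[0,0,0,0,0,0],[0,0,0,0,0,0]]]}}

```text
clock: 14.33
position: [0.5167, -0.2373, 0.1137]
ee_rot: [0.908, 0.42, 0.0, 0.0]
ft_force: [-2.8, 0.7, 15.0]
grip_width: 0.249
grasp_force: 64.5
```

Bottomed: the position no longer moves and the force has risen to 15 N. I'll hold there for over a second.

Request:
{"api": "carry_out", "payload": {"commands": [[[0,0,0,0,0,0],[0,0,0,0,0,0],[0,0,0,0,0,0],[0,0,0,0,0,0],[0,0,0,0,0,0],[0,0,0,0,0,0],[0,0,0,0,0,0],[0,0,0,0,0,0],[0,0,0,0,0,0],[0,0,0,0,0,0],[0,0,0,0,0,0],[0,0,0,0,0,0],[0,0,0,0,0,0],[0,0,0,0,0,0],[0,0,0,0,0,0],[0,0,0,0,0,0],[0,0,0,0,0,0],[0,0,0,0,0,0]]]}}

```text
clock: 15.83
position: [0.5167, -0.2373, 0.1137]
ee_rot: [0.908, 0.42, 0.0, 0.0]
ft_force: [-3.6, -0.1, 14.8]
grip_width: 0.247
grasp_force: 64.5
```

Request:
{"api": "carry_out", "payload": {"commands": [[[0,0,0,0,0,0],[0,0,0,0,0,0],[0,0,0,0,0,0],[0,0,0,0,0,0],[0,0,0,0,0,0],[0,0,0,0,0,0],[0,0,0,0,0,0],[0,0,0,0,0,0],[0,0,0,0,0,0],[0,0,0,0,0,0]]], "hand": -1}}

```text
clock: 16.67
position: [0.5165, -0.2372, 0.1123]
ee_rot: [0.908, 0.42, 0.0, 0.0]
ft_force: [0.7, 0.8, 0.3]
grip_width: 1.001
grasp_force: 0.0
```

Request:
{"api": "carry_out", "payload": {"commands": [[[0,0,-0.1,0,0,0],[0,0,-0.2,0,0,0],[0,0,-0.3,0,0,0],[0,0,-0.4,0,0,0],[0,0,-0.5,0,0,0],[0,0,-0.5,0,0,0],[0,0,-0.5,0,0,0],[0,0,-0.4,0,0,0],[0,0,-0.2,0,0,0],[0,0,0,0,0,0],[0,0,0,0,0,0]]]}}

```text
clock: 17.58
position: [0.5165, -0.2372, 0.2365]
ee_rot: [0.908, 0.42, 0.0, 0.0]
ft_force: [0.8, 0.1, -0.7]
grip_width: 0.999
grasp_force: 0.0
```

```bash
python3 - <<'E'
from h import *
w=camera("wrist")[:,:,::-1]; s=camera("scene")[:,:,::-1]
u,v=proj("scene",[.5176,-.2365,.1]).astype(int)
cv2.imwrite("pics/c5.png",np.hstack([cv2.resize(w[100:400,220:420],(400,600)),cv2.resize(s[v-60:v+45,u-35:u+35],(400,600),interpolation=cv2.INTER_CUBIC)]))
todo([.5166,-.2376,.25])
E
```

```text
clock 17.6833 pos [ 0.516  -0.2371  0.2353] z [-0.001  0.001 -1.   ] F [-0.59  0.14 -0.12] w 0.999 gf 0.0
j [ 0.69  0.23 -0.39  1.59  0.09  1.34 -0.42] y deg -40.38
shift [-0.     0.02  -0.368]
```

View pics/c5.png

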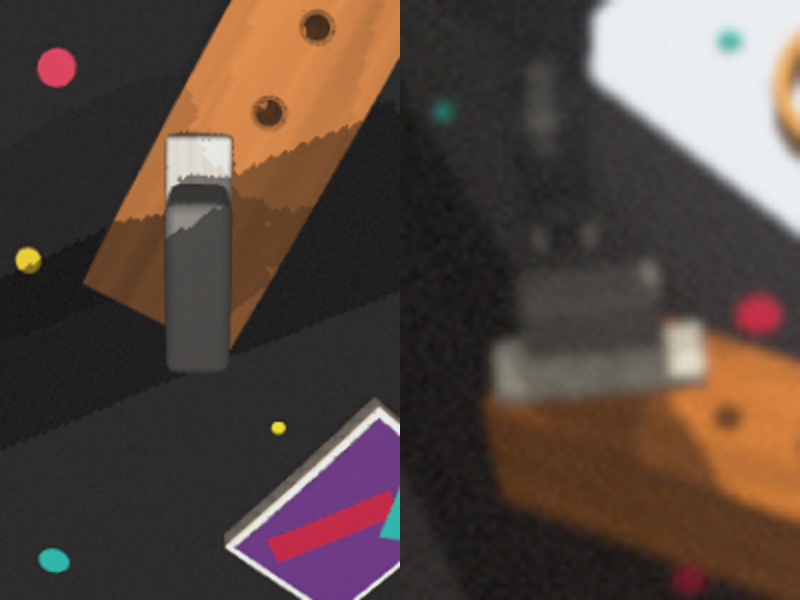

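The gauge stands upright: wrist crop shows the bar at (200,135–375) flat on the wood, and the scene crop shows the bar at (600,360) with the handle close above it. The gripper is clear, so I'm handing in.

```bash
python3 -c "
from workcell import *
print(hand_in())"
```

```text
the job is handed in; nothing more can be done
None
```

The gauge stands on the right-hand foot with its crossbar flat over the wide bore. The rod was pressed onto the bottom at about 15 N for 1.5 s, then released, and the job is handed in (no verdict was returned).

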